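# Load the smoker with wood and tip its lid shut

### The arm

A 6-joint arm with a two-finger parallel gripper is mounted at the origin on the work surface. World frame = base frame: x ahead of the robot, y to its left, z up, the work surface at z = 0. Lengths are in m, angles in rad, forces in N, time in s.
With the tool pointing down it reaches from about 0.375 to 0.9 m from the base axis. Payload 3.1 kg.
Tool frame: the origin (TCP) lies between the finger pads; the fingertips stand 11 mm ahead of it and the grasp point (between the pads) lies 8 mm behind it; z points along the fingers, y is the line along which they close (so a half turn about z gives the same grasp; the last joint's range is limited). The gripper opens to 87 mm and grips with 3 to 60 N. Pads are 19 mm wide; open, the fingers measure 117 mm over their backs; the gripper's body (75 mm by 190 mm) begins 51 mm behind the grasp point.
Start: joints at [-1.282, 0.527, 1.433, -0, 1.181, -0.178], TCP at [0.281, -0.558, 0.234] pointing down, gripper open.
Joint ranges: [-3.08, 3.08], [-0.75, 2.2], [0.22, 2.44], [-1.43, 4.57], [0, 2.65], [-2.85, 2.85]. Speed limits (rad/s): [2.79, 2.79, 3.14, 3.14, 3.14, 3.14].

### API

Orientations are given as a unit quaternion [x, y, z, w].
In Python, from rig import robot gives the robot as it stands.
- The arm moves only by the tool move_arm, never from a script. Its argument "moves" is text: rows parted by semicolons, each of 7 numbers parted by spaces: the shift along the tool's x, y, z in units of 100 mm (1.0 is 100 mm), then the turn, a rotation vector about the tool's x, y, z in units of 90 degrees (1.0 is 90 degrees), then the opening, from 0 (shut) to 1 (fully open). A call has 1 to 12 rows; each row is the pose to reach, as a shift and turn from the pose commanded when the call began, along the tool's axes at that moment; what a row does not reach only later rows make up. A row lasts 1/10 s, in which the tool goes at most 50 mm and 8.59 degrees, less where a joint would pass 70% of its speed; a pose out of reach is approached as far as the arm can. A call with a number of a shift or a turn outside -1 to 1 is refused whole. A call with a gripper value outside its range is refused whole. The fingers move at their own pace and stop on an object; "squeeze" is the grip in N (left out, the last holds). Time passes only in rows, so rows that repeat a pose let the fingers close. It gives the time, the measured TCP pose, the force, the opening and the grip force at its end, in the units of the state.
- robot.get_obs(): the state, without advancing time (a new reading comes with each control period).
- robot.camera(name): name is "side" or "top"; returns a dict with "image" (480x640x3 uint8, red, green, blue), "intrinsics" (3x3 intrinsics, pixels), "extrinsics" (4x4, takes a point from world to camera coordinates). Camera axes: x right, y up, looking along -z (the intrinsics and any distortion apply to the point x, -y, -z); pixel columns grow to the right and rows downward; lengths in m; the calibration is good to about 2 mm. A picture is of the moment at which its call begins. There is no depth.
- robot.hand_in(): hands the job in; it is judged then, once.
The state is a dict: "time": time; "q": joint angles; "joint_velocities": joint speeds; "joint_torque": joint torques, N m; "position": TCP position; "tool_rot": TCP orientation; "ft_force": force on the tool from outside, world axes, zero at the start; "moment": the same for the moment, N m; "grip_width": finger opening in m; "grip_force": force on a finger pad.
Only numpy, scipy, OpenCV 4.12 (cv2) and the standard library are available. Lean on these libraries where they do the work, as an engineer would, in place of code of your own. Each camera call takes 0.05 s, during which the arm holds its last target. There are 200 camera calls.

### The job

Get the charcoal smoker ready: slide the lid of the little wooden box out along its grooves and lay it flat on the ledge, take out the block of smoking wood and set it gently on the charcoal in the smoker, holding it until it rests there rather than dropping it. Then bring the smoker's folded-back lid up and push it over past upright so that it falls shut by its own weight - do not guide it or press it down - and leave the other things on the ledge where they are.

Things in the scene. Friction and masses are not known exactly. Their poses are not given: they have to be found in the camera images.
- smoker: Fixed dark red steel table-top charcoal smoker: a box open upwards, 280 mm along its x, 180 mm along its y, walls 4 mm, on feet. Origin on the ledge under its centre, z up. Rim 115 mm above the ledge. Its lid is hinged along its -y side. Round wooden carrying grips reach 40 mm beyond both x ends, 85 mm up.
- lid_hinge (a point): Middle of the smoker lid's hinge line, on the rim of the smoker's -y side, 90 mm from the mouth's centre. The hinge runs along the smoker's x. Lid sheet 286 by 186 mm with a 14 mm skirt, 0.35 to 0.7 kg (not known beforehand).
- smoker_lid (a joint): Angle of the smoker's lid (rad): 0 shut, 1.57 upright, 2.62 folded back on its stop, where it starts. The hinge is stiff: let go between 1.32 and 1.60 the lid stays put, above 1.82 it falls back. Pushed on from there, its weight takes over and it falls shut from a point between 1.30 and 1.10, depending on its weight.
- lid_handle (a point): Middle of the smoker lid's handle: round wooden bar 14 mm thick, 130 mm long, parallel to the hinge, 220 mm from it, 30 mm clear of the lid's free edge, on two arms 110 mm apart, 7 mm to the outer side of the rim plane. Folded back it stands out on the -y side, about 220 mm up, free all round; pushed sideways there the lid binds, so lift it round the hinge first. Upright it is about 335 mm up.
- woodbox: Fixed light wooden box, 132 mm along its x, 126 mm along its y, 57 mm high; origin on the ledge under its centre, z up. Inside 112 by 106 mm, floor 6 mm thick. Its lid runs in grooves in the two y sides (floor of groove 44 mm up, 7.5 mm high) and slides out only towards the box's +x, where the end wall is only 44 mm high.
- lid_batten (a point): Centre of the grip batten on the wooden box's sliding lid: dark wood, 12 mm along its x, 60 mm along its y, 22 mm high, on a plywood panel 120 by 114 by 5 mm, 70 g. It is 40 mm towards +x from the panel's middle and 16 mm above the panel's underside. The lid starts shut; 125 mm of travel clears the box. Play in the grooves: 2 mm each side, 2.5 mm in height.
- wood_center (a point): Centre (half-way up) of the block of smoking wood, dark brown, 76 mm along its x, 36 mm along its y, 32 mm high, 40 to 85 g, lying flat on the wooden box's floor beneath the sliding lid, about 30 mm free beside each long face.
- pan: Aluminium pan, 190 mm across, 45 mm high, with a black clip-on handle 130 mm long; to be left alone. Origin under its centre.
- cup: White ceramic cup, 76 mm across, 80 mm high; to be left alone. Origin under its centre.
- bowl: Green plastic bowl, upside down, 150 mm across, 68 mm high; to be left alone. Origin under its centre.
- tongs: Steel tongs lying flat, 270 mm long, 60 mm wide, 18 mm high; to be left alone. Origin near their middle.
- jar: Amber glass jar with red cap, 64 mm across, 85 mm high; to be left alone. Origin under its centre.
- smoker_mouth (a point): Centre of the smoker's open mouth, level with the rim (inside 272 by 172 mm). Below it lies a flat bed of charcoal, 256 by 156 mm, on a tray hung at different heights: its top is anywhere from 38 to 72 mm below the rim and is not measured, so feel for it with the block. Rigid.
Things that resemble listed ones, but are neither listed nor needed, are in the scene too. Of the things that look like the woodbox, take the one that is nearest to the robot's base at the start.

How it is judged:
On the way, in this order (a step that is already met when the one before it is completed fails the run):
1. the wooden box's lid is drawn half-way out along its grooves (x of lid_batten in the frame of woodbox between 0.09 and 0.14 m and z of lid_batten in the frame of woodbox between 0.052 and 0.068 m), for 0.1 s.
2. the wooden box's lid is clear of its grooves (x of lid_batten in the frame of woodbox above 0.165 m), for 0.1 s.
3. the wood block rests on the charcoal inside the smoker while the fingers still hold it (contact force between smoker and wood above 0.3 N and contact force between the fingers and wood above 1 N and z of wood_center in the frame of smoker below 0.105 m and x of wood_center in the frame of smoker between -0.12 and 0.12 m and y of wood_center in the frame of smoker between -0.075 and 0.075 m), for 0.1 s.
4. the smoker's lid has been brought up to upright (value of joint smoker_lid below 1.6 rad), for 0.1 s.
At the end, for the whole second after the job is handed in: The smoker's lid is fully shut (within 0.04 rad), the wood block is at rest inside the smoker on the charcoal, and the wooden box's lid lies flat on the ledge (batten upwards, within 0.1 rad) (value of joint smoker_lid below 0.04 rad and z of wood_center in the frame of smoker below 0.105 m and x of wood_center in the frame of smoker between -0.12 and 0.12 m and y of wood_center in the frame of smoker between -0.075 and 0.075 m and height (world z) of lid_batten below 0.024 m and angle between lid_batten's own z axis and vertical below 0.1 rad and linear speed of wood below 0.02 m/s); the robot touches nothing.
It fails at once if the hand touches the smoker or its lid while the lid is on its way down (below 0.87 rad, 50 degrees) or shut (value of joint smoker_lid below 0.87 rad and contact force between any of the fingers, the arm and smoker above 0.5 N).
It fails at once if the wood block is rammed into the charcoal or the smoker (over 60 N) (contact force between smoker and wood above 60 N).
It fails at once if another thing on the ledge is pushed more than 30 mm (distance of any of pan, cup, bowl, tongs, jar from where it was at the start of the episode above 0.03 m).
It also fails if it takes over 72 s, if anything falls off the work surface, if the arm or the gripper's body presses on something with over 40 N, if the wrist force passes 120 N, or if a joint passes its speed limit or range.

## Working session

There is one attempt and no reset: what is moved stays moved. The work goes in short steps, Python scripts to look and compute and a tool call to move; the robot and the scene stay as the last step left them, time stands still between calls to the robot, and variables do not carry over. Pictures are saved under pics/ and viewed, at most 12 in all, crops included, and the job is handed in when it is done.

Besides the shell and the picture viewer there is one more tool, called after "Call:" by a JSON object that holds its "fn" and its "kwargs", one argument or row to a line. move_arm: Moves the arm, as the interface text tells. Shifts and turns lie within -1 to 1; 1 stands for 100 mm of shift or 90 degrees of turn. Its arguments: {"type":"object","properties":{"moves":{"type":"string"},"squeeze":{"type":"number"}},"required":["moves"]}

```bash
ls; mkdir -p pics
python3 - <<'E'
from rig import robot
import cv2,numpy as np
for n in("side","top"):
    c=robot.camera(n); cv2.imwrite(f"pics/{n}0.png",c["image"][:,:,::-1])
    np.savez(f"{n}.npz",**{k:np.array(v) for k,v in c.items()})
    print(n,c.keys(),c["intrinsics"],c["extrinsics"])
print(robot.get_obs())
E
```

```text
pics
side dict_keys(['image', 'intrinsics', 'extrinsics']) [[567.62619805   0.         319.70484894]
 [  0.         567.62619805 242.88789312]
 [  0.           0.           1.        ]] [[-0.97461543 -0.22371279 -0.00879468  0.55291777]
 [ 0.14018637 -0.64041443  0.75512723 -0.18569062]
 [-0.17456386  0.73472576  0.65551928 -1.54126278]
 [ 0.          0.          0.          1.        ]]
top dict_keys(['image', 'intrinsics', 'extrinsics']) [[494.41319075   0.         321.88409857]
 [  0.         494.41319075 239.28305193]
 [  0.           0.           1.        ]] [[ 0.02782357 -0.99914794  0.03048349 -0.06836854]
 [ 0.99548988  0.03046279  0.08984384 -0.56956118]
 [-0.0906959   0.02784623  0.99548925 -1.41333193]
 [ 0.          0.          0.          1.        ]]
{'time': 0.1, 'q': array([-1.28253880e+00,  5.28386065e-01,  1.43378279e+00,  7.56833816e-06,
        1.18140112e+00, -1.78515656e-01]), 'joint_velocities': array([ 3.35993999e-04, -2.57188750e-03, -7.87208863e-04,  3.54941720e-04,
        1.06317379e-03, -6.62642559e-05]), 'joint_torque': array([-5.38148906e-04, -4.40987241e+01, -1.77150518e+01,  6.33988366e-02,
        5.34049748e-02, -4.06898391e-05]), 'position': array([ 0.28108795, -0.55750398,  0.23265883]), 'tool_rot': array([ 9.72888604e-01,  2.31272105e-01, -5.07271612e-05, -9.87361666e-04]), 'ft_force': array([-0.35094095, -0.27569588,  1.02604257]), 'moment': array([-0.00880377, -0.00614641, -0.04144268]), 'grip_force': 0.0, 'grip_width': 0.08696411495811983}
```

View pics/top0.png

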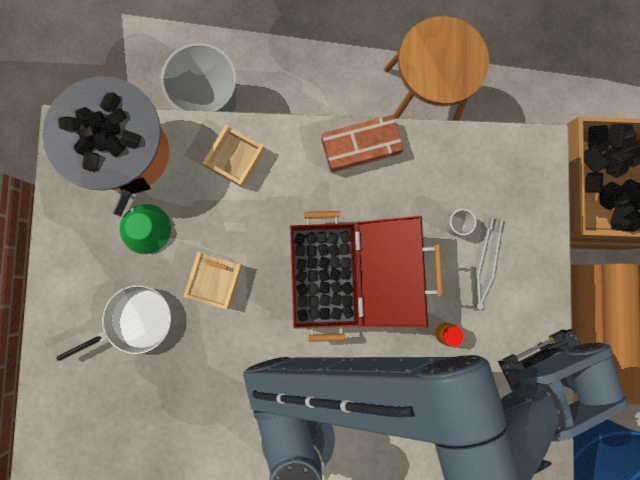

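View pics/side0.png

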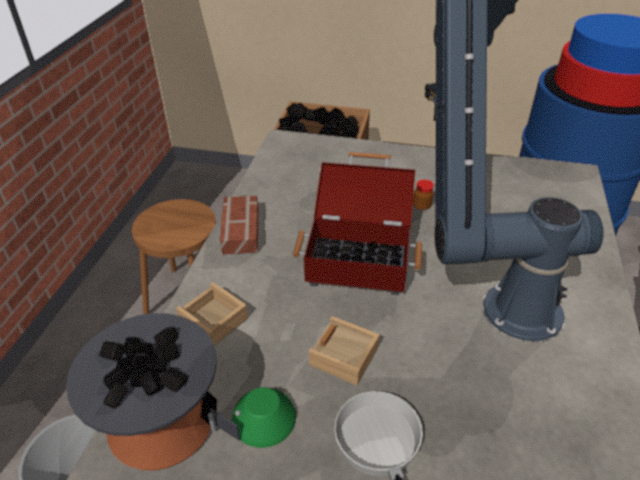

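Top view, two light wooden boxes: A at (213,280), with a dark batten at about (222,265), and B at (235,156). A is nearer the base (about (300,470)) and is the one with the lid and batten, so A fits. I'll confirm it in a crop and measure.

```bash
cat > h.py <<'E'
import numpy as np,cv2
def ray(c,uv):
    K,E=c["intrinsics"],c["extrinsics"]; R,t=E[:3,:3],E[:3,3]
    d=np.linalg.inv(K)@np.array([uv[0],uv[1],1.]); d=R.T@(d*[1,-1,-1]); return -R.T@t,d
def onz(c,uv,z):
    o,d=ray(c,uv); return o+d*(z-o[2])/d[2]
def proj(c,p):
    E=c["extrinsics"]; q=(E[:3,:3]@np.asarray(p,float)+E[:3,3])*[1,-1,-1]; q=c["intrinsics"]@q; return q[:2]/q[2]
E
python3 - <<'E'
from h import *
T=np.load("top.npz");im=T["image"]; hsv=cv2.cvtColor(im,cv2.COLOR_RGB2HSV)
def mask(lo,hi,roi):
    m=cv2.inRange(hsv,np.array(lo),np.array(hi)); z=np.zeros_like(m); x0,y0,x1,y1=roi; z[y0:y1,x0:x1]=m[y0:y1,x0:x1]; return z
def rect(m):
    c=max(cv2.findContours(cv2.morphologyEx(m,cv2.MORPH_CLOSE,np.ones((5,5))),cv2.RETR_EXTERNAL,cv2.CHAIN_APPROX_NONE)[0],key=cv2.contourArea); return cv2.boxPoints(cv2.minAreaRect(c)),cv2.contourArea(c)
b,a=rect(mask((8,60,90),(28,255,255),(175,240,255,320)));print("box",b,a)
w=np.array([onz(T,p,.057) for p in b]);print(w.round(3),w.mean(0))
print([np.degrees(np.arctan2(*(w[(i+1)%4]-w[i])[1::-1])).round(1) for i in range(4)],[np.linalg.norm(w[(i+1)%4]-w[i]).round(3) for i in range(4)])
# smoker red rims
m=mask((0,120,30),(6,255,255),(270,200,432,340)); b,a=rect(m);print("red",b,a)
# grips
for r in ((295,205,345,224),(300,330,350,348),(428,240,448,300)):
    m=mask((8,120,60),(20,255,255),r); q,a=rect(m); z=.22 if r[0]>400 else .085
    print("grip",q.mean(0),onz(T,q.mean(0),z).round(4),a, [onz(T,p,z).round(3)[:2].tolist() for p in q])
A=cv2.resize(im[225:335,160:430][:, :],None,fx=2.9,fy=2.9,interpolation=cv2.INTER_CUBIC)
B=cv2.resize(im[235:325,170:260],(560,560),interpolation=cv2.INTER_CUBIC)
cv2.imwrite("pics/c1.png",B[:,:,::-1])
E
```

```text
box [[182.26752 296.49045]
 [195.77069 250.57962]
 [242.76431 264.40128]
 [229.26114 310.3121 ]] 2213.5
[[0.396 0.335 0.057]
 [0.526 0.304 0.057]
 [0.491 0.171 0.057]
 [0.361 0.203 0.057]] [0.4433101 0.2532429 0.057    ]
[np.float64(-13.4), np.float64(-104.7), np.float64(166.0), np.float64(75.3)] [np.float64(0.133), np.float64(0.138), np.float64(0.133), np.float64(0.137)]
red [[289.22156 220.76071]
 [423.062   215.613  ]
 [427.3412  326.8715 ]
 [293.50073 332.0192 ]] 13801.0
grip [322. 214.] [ 0.6372 -0.0484  0.085 ] 177.0 [[0.644, -0.0], [0.647, -0.096], [0.63, -0.096], [0.627, -0.001]]
grip [326.5 337. ] [ 0.2971 -0.0702  0.085 ] 196.5 [[0.304, -0.022], [0.306, -0.118], [0.29, -0.119], [0.288, -0.022]]
grip [437.9566  269.53296] [ 0.486  -0.3414  0.22  ] 223.5 [[0.55, -0.33], [0.551, -0.344], [0.423, -0.353], [0.421, -0.339]]
```

View pics/c1.png

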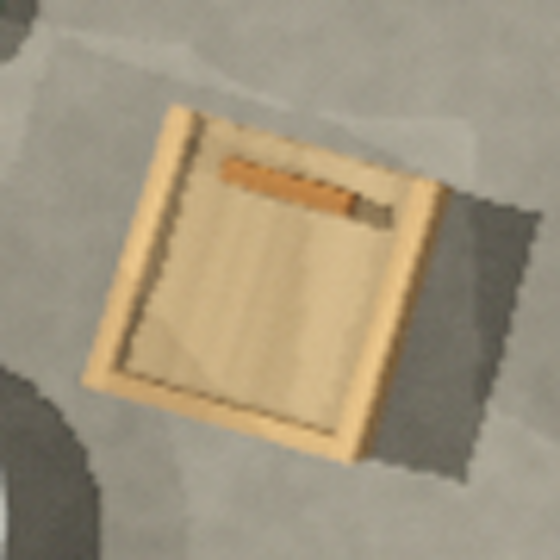

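The crop confirms A: it has a light panel lid and a dark batten (crop (289,187), i.e. px (216.4,265.1)) near the image-up end, so box +x points roughly along world +x at a yaw of about -14°. The smoker lid folds to world -y, so smoker yaw is about +3.7°.

```bash
cat >> h.py <<'E'
def go(obs,target,psi):
    "shift (units 100mm, tool axes) and turn about tool z (units 90deg) from obs to target with tool-down yaw psi (deg) of tool x"
    from scipy.spatial.transform import Rotation as R
    r=R.from_quat(obs["tool_rot"]); s=r.inv().apply(np.asarray(target)-obs["position"])/.1
    p=np.radians(psi); t=R.from_matrix(np.array([[np.cos(p),np.sin(p),0],[np.sin(p),-np.cos(p),0],[0,0,-1]]).T)
    return s.round(3),((r.inv()*t).as_rotvec()/(np.pi/2)).round(3)
E
python3 - <<'E'
from h import *
T=np.load("top.npz");s=90/560
cs=[onz(T,(170+x*s,235+y*s),.057) for x,y in((85,385),(355,465),(443,185),(172,105))]
c=np.array(cs);print(c.round(3),c.mean(0).round(4))
for i in range(4):
    d=c[(i+1)%4]-c[i];print(np.degrees(np.arctan2(d[1],d[0])).round(1),np.linalg.norm(d).round(3))
b=[onz(T,(170+x*s,235+y*s),.069) for x,y in((222,170),(354,207),(289,187))];print(np.array(b).round(3))
d=b[1]-b[0];print(np.degrees(np.arctan2(d[1],d[0])))
from rig import robot
print(go(robot.get_obs(),(.483,.248,.33),76))
E
```

```text
[[0.395 0.331 0.057]
 [0.363 0.209 0.057]
 [0.489 0.175 0.057]
 [0.522 0.299 0.057]] [0.4423 0.2536 0.057 ]
-104.9 0.127
-15.0 0.131
75.2 0.128
165.7 0.131
[[0.493 0.272 0.069]
 [0.478 0.213 0.069]
 [0.486 0.242 0.069]]
-104.00223604879197
(array([ 5.428, -6.287, -0.959]), array([-0.001, -0.001, -0.547]))
```

Call:
{"fn": "move_arm", "kwargs": {
  "moves": "0 0 -1 0 0 -0.54 0.6;0 0 -1 0 0 -0.54 0.6;0 0 -1 0 0 -0.54 0.6;0 0 -1 0 0 -0.54 0.6;0 0 -1 0 0 -0.54 0.6;0 0 -1 0 0 -0.54 0.6;0 0 -1 0 0 -0.54 0.6",
  "squeeze": 20
}}

```text
time: 0.8
position: [0.2812, -0.5577, 0.333]
tool_rot: [0.792, 0.611, 0.0, -0.001]
ft_force: [0.4, -0.5, 0.2]
grip_width: 0.0529
grip_force: 0.0
```

Call:
{"fn": "move_arm", "kwargs": {
  "moves": "0.5 0 0 0 0 0 0.6;1 0 0 0 0 0 0.6;1 0 0 0 0 0 0.6"
}}

```text
time: 1.1
position: [0.3072, -0.4543, 0.3326]
tool_rot: [0.791, 0.612, 0.002, -0.003]
ft_force: [-0.1, -1.1, -0.4]
grip_width: 0.0519
grip_force: 0.0
```

Call:
{"fn": "move_arm", "kwargs": {
  "moves": "0.5 0 0 0 0 0 0.6;1 0 0 0 0 0 0.6;1 0 0 0 0 0 0.6"
}}

```text
time: 1.4
position: [0.3321, -0.3588, 0.3332]
tool_rot: [0.791, 0.612, 0.001, -0.002]
ft_force: [0.4, -1.4, 0.6]
grip_width: 0.0521
grip_force: 0.0
```

Call:
{"fn": "move_arm", "kwargs": {
  "moves": "0.5 0 0 0 0 0 0.6;1 0 0 0 0 0 0.6;1 0 0 0 0 0 0.6"
}}

```text
time: 1.7
position: [0.3573, -0.263, 0.3333]
tool_rot: [0.791, 0.612, 0.001, -0.002]
ft_force: [0.4, -0.6, -0.1]
grip_width: 0.052
grip_force: 0.0
```

Call:
{"fn": "move_arm", "kwargs": {
  "moves": "0.5 0 0 0 0 0 0.6;1 0 0 0 0 0 0.6;1 0 0 0 0 0 0.6"
}}

```text
time: 2.0
position: [0.3828, -0.167, 0.3335]
tool_rot: [0.79, 0.613, 0.001, -0.001]
ft_force: [-0.7, 0.1, 0.1]
grip_width: 0.0521
grip_force: 0.0
```

Call:
{"fn": "move_arm", "kwargs": {
  "moves": "0.5 0 0 0 0 0 0.6;1 0 0 0 0 0 0.6;1 0 0 0 0 0 0.6"
}}

```text
time: 2.3
position: [0.4087, -0.0709, 0.3336]
tool_rot: [0.79, 0.613, 0.001, -0.0]
ft_force: [-0.2, 0.0, -0.5]
grip_width: 0.0522
grip_force: 0.0
```

Call:
{"fn": "move_arm", "kwargs": {
  "moves": "0.5 0 0 0 0 0 0.6;1 0 0 0 0 0 0.6;1 0 0 0 0 0 0.6"
}}

```text
time: 2.6
position: [0.4346, 0.0253, 0.3337]
tool_rot: [0.79, 0.613, 0.001, -0.0]
ft_force: [-0.9, -0.6, -0.0]
grip_width: 0.0521
grip_force: 0.0
```

Call:
{"fn": "move_arm", "kwargs": {
  "moves": "0.5 0 0 0 0 0 0.6;1 0 0 0 0 0 0.6;1 0 0 0 0 0 0.6"
}}

```text
time: 2.9
position: [0.4606, 0.1214, 0.3336]
tool_rot: [0.79, 0.613, 0.001, 0.0]
ft_force: [-1.0, -1.1, -0.5]
grip_width: 0.0522
grip_force: 0.0
```

Call:
{"fn": "move_arm", "kwargs": {
  "moves": "0.5 0 0 0 0 0 0.6;1 0 0 0 0 0 0.6;1 0 0 0 0 0 0.6"
}}

```text
time: 3.2
position: [0.4864, 0.2178, 0.3334]
tool_rot: [0.791, 0.612, 0.001, 0.0]
ft_force: [-0.8, -1.4, -0.2]
grip_width: 0.0521
grip_force: 0.0
```

Call:
{"fn": "move_arm", "kwargs": {
  "moves": "0.23 -0.09 -0 0 0 0 0.4;0.23 -0.09 0.5 0 0 0 0.4;0.23 -0.09 1 0 0 0 0.4;0.23 -0.09 1 0 0 0 0.4"
}}

```text
time: 3.6
position: [0.4769, 0.2363, 0.2276]
tool_rot: [0.792, 0.61, -0.008, -0.002]
ft_force: [-1.7, 0.0, -0.6]
grip_width: 0.0364
grip_force: 0.0
```

Call:
{"fn": "move_arm", "kwargs": {
  "moves": "0 0 0.5 0 0 0 0.4;0 0 1 0 0 0 0.4;0 0 1 0 0 0 0.4;0 0 1 0 0 0 0.4"
}}

```text
time: 4.0
position: [0.4824, 0.2393, 0.1349]
tool_rot: [0.792, 0.611, 0.0, 0.0]
ft_force: [0.5, 0.3, 0.5]
grip_width: 0.0348
grip_force: 0.0
```

Run:
```python
from rig import robot
from h import *
c=robot.camera("side");t=robot.camera("top");o=robot.get_obs();p=o["position"]
print(o["time"],p,o["q"])
u=proj(c,p).astype(int);print(u,proj(c,(.483,.243,.06)),proj(t,p),proj(t,(.483,.243,.06)))
im=c["image"];x0,y0=max(u[0]-60,0),max(u[1]-50,0)
a=cv2.resize(im[y0:y0+110,x0:x0+120],None,fx=5,fy=5,interpolation=cv2.INTER_CUBIC);print(x0,y0)
cv2.imwrite("pics/s1.png",a[:,:,::-1])
```

```text
4.1 [0.48376252 0.24036533 0.13708393] [ 2.54270838e-01  5.49888563e-01  1.74053197e+00 -2.21043256e-04
  8.44347755e-01  5.10984417e-01]
[330 313] [330.7083698  334.94214736] [212.43608277 264.99691064] [216.68539008 266.28420502]
270 263
```

View pics/s1.png

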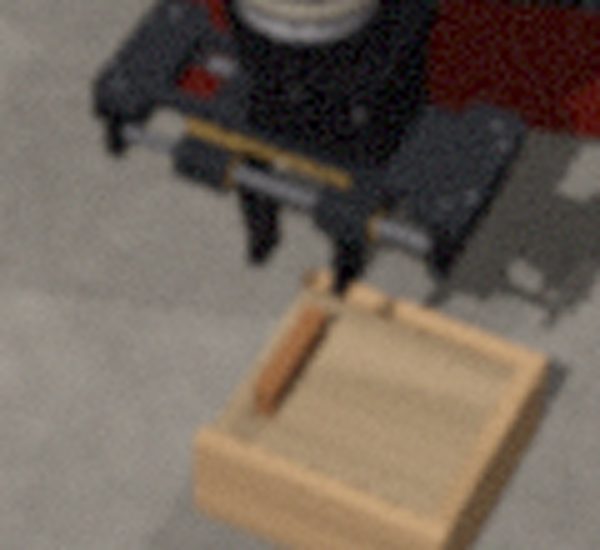

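In the crop the open fingers stand just above and behind the batten, whose centre is at crop (294,358), i.e. side px (328.8,334.6). That puts the batten at about (0.487, 0.242), matching the top view. Lower and grip.

Call:
{"fn": "move_arm", "kwargs": {
  "moves": "0.02 0.03 0.35 0 0 0 0.4;0.02 0.03 0.6 0 0 0 0.4;0.02 0.03 0.7 0 0 0 0.4;0.02 0.03 0.7 0 0 0 0.4;0.02 0.03 0.7 0 0 0 0;0.02 0.03 0.7 0 0 0 0;0.02 0.03 0.7 0 0 0 0;0.02 0.03 0.7 0 0 0 0"
}}

```text
time: 4.9
position: [0.4866, 0.2417, 0.0647]
tool_rot: [0.791, 0.611, 0.002, 0.002]
ft_force: [2.9, -0.8, 0.4]
grip_width: 0.0116
grip_force: 20.0
```

Call:
{"fn": "move_arm", "kwargs": {
  "moves": "0 0.15 0 0 0 0 0;0 0.3 0 0 0 0 0;0 0.45 0 0 0 0 0;0 0.6 0 0 0 0 0;0 0.7 0 0 0 0 0;0 0.75 0 0 0 0 0;0 0.75 0 0 0 0 0"
}}

```text
time: 5.6
position: [0.5562, 0.2225, 0.0639]
tool_rot: [0.792, 0.611, -0.001, -0.001]
ft_force: [-2.5, -1.0, 6.2]
grip_width: 0.012
grip_force: 20.1
```

Call:
{"fn": "move_arm", "kwargs": {
  "moves": "0 0.1 0 0 0 0 0;0 0.25 0 0 0 0 0;0 0.4 0 0 0 0 0;0 0.55 0 0 0 0 0;0 0.7 0 0 0 0 0;0 0.7 0 0 0 0 0;0 0.7 -0.05 0 0 0 0"
}}

```text
time: 6.3
position: [0.6237, 0.2045, 0.0675]
tool_rot: [0.792, 0.611, -0.001, -0.001]
ft_force: [-0.3, -0.4, -1.2]
grip_width: 0.0118
grip_force: 20.0
```

Run:
```python
from rig import robot
from h import *
c=robot.camera("side");t=robot.camera("top");o=robot.get_obs();p=o["position"]
print(o["time"],p,o["ft_force"],o["grip_width"])
a=cv2.resize(c["image"][190:410,160:420],None,fx=2,fy=2);b=cv2.resize(t["image"][120:340,100:240],None,fx=2,fy=2)
cv2.imwrite("pics/s2.png",np.hstack([a,b])[:,:,::-1])
```

```text
6.4 [0.6239597  0.20506174 0.06891414] [ 0.0318261  -0.10629139 -1.3564382 ] 0.011954106948577794
```

View pics/s2.png

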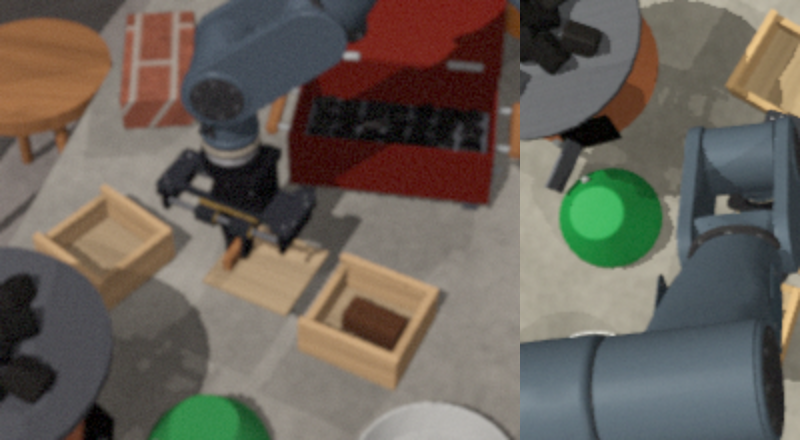

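The lid is clear and level in the fingers at combined px (265,270), and the dark brown block is visible in the box at (375,322). Lower the lid to the ledge.

Call:
{"fn": "move_arm", "kwargs": {
  "moves": "0 0.02 0.2 0 0 0 0;0 0.02 0.35 0 0 0 0;0 0.02 0.43 0 0 0 0;0 0.02 0.46 0 0 0 0;0 0.02 0.46 0 0 0 0"
}}

```text
time: 6.9
position: [0.6259, 0.2045, 0.0219]
tool_rot: [0.791, 0.611, -0.001, -0.0]
ft_force: [1.1, -0.1, -0.6]
grip_width: 0.0117
grip_force: 20.0
```

Call:
{"fn": "move_arm", "kwargs": {
  "moves": "0 0 0.01 0 0 0 0;0 0 0.02 0 0 0 0;0 0 0.02 0 0 0 0;0 0 0.02 0 0 0 0.3;0 0 0.02 0 0 0 0.35;0 0 0.02 0 0 0 0.35"
}}

```text
time: 7.5
position: [0.6266, 0.2044, 0.0208]
tool_rot: [0.792, 0.611, 0.0, 0.0]
ft_force: [-0.3, -1.2, -0.3]
grip_width: 0.027
grip_force: 0.0
```

Call:
{"fn": "move_arm", "kwargs": {
  "moves": "0 0 -0.3 0 0 0 0.35;0 0 -0.7 0 0 0 0.35;0 0 -1 0 0 0 0.5;0 0 -1 0 0 0 0.6"
}}

```text
time: 7.9
position: [0.63, 0.2051, 0.1259]
tool_rot: [0.791, 0.611, 0.005, 0.003]
ft_force: [0.5, 0.6, 0.7]
grip_width: 0.0395
grip_force: 0.0
```

Run:
```python
from rig import robot
from h import *
c=robot.camera("side");o=robot.get_obs();p=o["position"]
np.savez("side2.npz",**c)
im=c["image"];hsv=cv2.cvtColor(im,cv2.COLOR_RGB2HSV)
a=cv2.resize(im[260:400,240:400],None,fx=4,fy=4,interpolation=cv2.INTER_CUBIC)
cv2.imwrite("pics/s3.png",a[:,:,::-1])
m=cv2.inRange(hsv,np.array((0,80,15)),np.array((20,255,110)));z=np.zeros_like(m);z[325:375,325:372]=m[325:375,325:372]
k=max(cv2.findContours(z,cv2.RETR_EXTERNAL,cv2.CHAIN_APPROX_NONE)[0],key=cv2.contourArea)
r=cv2.minAreaRect(k);print(o["time"],p,r,cv2.boxPoints(r))
for uv in (r[0],):print(onz(c,uv,.03))
```

```text
7.95 [0.62825432 0.2047079  0.12339813] ((346.42266845703125, 351.2989807128906), (30.86652374267578, 18.682369232177734), 23.96249008178711) [[328.52576 353.56702]
 [336.1134  336.49487]
 [364.31958 349.03094]
 [356.73193 366.1031 ]]
[0.43920723 0.26101843 0.03      ]
```

View pics/s3.png

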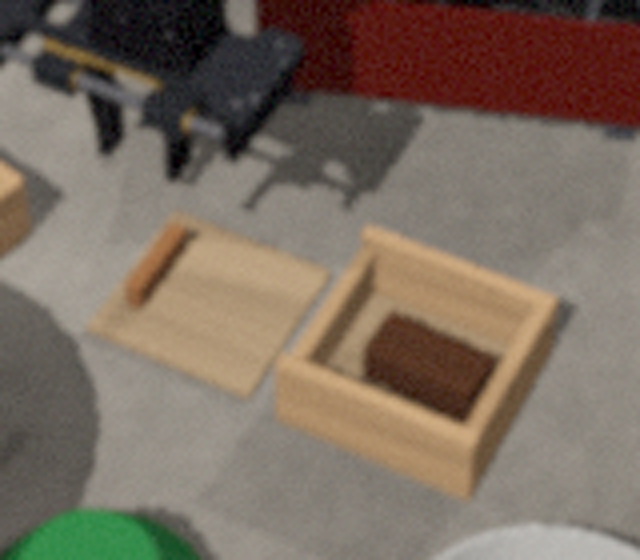

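The lid lies flat on the ledge at crop (210,305), batten up. The block is in the box with its top face at crop corners (390,313), (500,354), (477,385), (368,348).

Run:
```python
from rig import robot
from h import *
c=np.load("side2.npz");o=robot.get_obs()
P=np.array([onz(c,(240+x/4,260+y/4),.038) for x,y in((390,313),(500,354),(477,385),(368,348))]);print(P.round(3),P.mean(0).round(4))
for i in range(4):
    d=P[(i+1)%4]-P[i];print(np.degrees(np.arctan2(d[1],d[0])).round(1),np.linalg.norm(d).round(3))
B=np.array([onz(c,(240+x/4,260+y/4),.057) for x,y in((370,232),(557,300),(473,435),(280,365))]);print(B.round(3),B.mean(0))
m=P.mean(0);print(go(o,(m[0],m[1],.14),165.5))
```

```text
[[0.468 0.232 0.038]
 [0.395 0.249 0.038]
 [0.405 0.275 0.038]
 [0.476 0.262 0.038]] [0.4358 0.2545 0.038 ]
166.9 0.075
69.8 0.028
-10.7 0.072
-104.4 0.031
[[0.491 0.185 0.057]
 [0.366 0.215 0.057]
 [0.399 0.326 0.057]
 [0.522 0.301 0.057]] [0.44431348 0.25675949 0.057     ]
(array([-0.005, -1.987, -0.177]), array([ 0.004,  0.002, -1.002]))
```

Call:
{"fn": "move_arm", "kwargs": {
  "moves": "0 -0.1 -0.15 0 0 -1 0.65;0 -0.2 -0.15 0 0 -1 0.65;0 -0.4 -0.15 0 0 -1 0.65;0 -0.6 -0.15 0 0 -1 0.65;0 -0.8 -0.15 0 0 -1 0.65;0 -1 -0.15 0 0 -1 0.65;0 -1 -0.15 0 0 -1 0.65;0 -1 -0.15 0 0 -1 0.65;0 -1 -0.15 0 0 -1 0.65;0 -1 -0.15 0 0 -1 0.65;0 -1 -0.15 0 0 -1 0.65;0 -1 -0.15 0 0 -1 0.65"
}}

```text
time: 9.15
position: [0.5285, 0.2294, 0.134]
tool_rot: [0.128, 0.992, -0.001, -0.002]
ft_force: [-0.2, 1.1, 0.0]
grip_width: 0.0567
grip_force: 0.0
```

Call:
{"fn": "move_arm", "kwargs": {
  "moves": "0.5 0 0 0 0 0 0.65;0.9 0 0 0 0 0 0.65;0.98 0 0 0 0 0 0.65;0.98 0 0 0 0 0 0.65;0.98 0 0 0 0 0 0.65"
}}

```text
time: 9.65
position: [0.4363, 0.2547, 0.1355]
tool_rot: [0.128, 0.992, 0.0, 0.001]
ft_force: [0.9, 0.2, 0.1]
grip_width: 0.0566
grip_force: 0.0
```

Run:
```python
from rig import robot
from h import *
o=robot.get_obs();print(o["time"],o["q"].round(2),o["position"],o["grip_width"],go(o,(.436,.2545,.026),165.5))
```

```text
9.65 [ 0.31  0.52  1.82 -0.    0.8  -1.01] [0.43626277 0.25467171 0.13551731] 0.05662538726859639 (array([ 0.004, -0.003,  1.095]), array([ 0.   ,  0.001, -0.002]))
```

Call:
{"fn": "move_arm", "kwargs": {
  "moves": "0 0 0.4 0 0 0 0.65;0 0 0.8 0 0 0 0.65;0 0 1 0 0 0 0.65;0 0 1 0 0 0 0.65"
}}

```text
time: 10.05
position: [0.4351, 0.2536, 0.0327]
tool_rot: [0.128, 0.992, -0.001, -0.002]
ft_force: [0.9, -0.9, 0.3]
grip_width: 0.0564
grip_force: 0.0
```

Call:
{"fn": "move_arm", "kwargs": {
  "moves": "0 0 0.06 0 0 0 0.65;0 0 0.11 0 0 0 0.65;0 0 0.11 0 0 0 0.65;0 0 0.11 0 0 0 0;0 0 0.11 0 0 0 0;0 0 0.11 0 0 0 0;0 0 0.11 0 0 0 0;0 0 0.11 0 0 0 0",
  "squeeze": 20
}}

```text
time: 10.85
position: [0.4352, 0.2547, 0.025]
tool_rot: [0.128, 0.992, 0.0, 0.0]
ft_force: [-0.2, 0.9, 4.6]
grip_width: 0.0361
grip_force: 19.7
```

Call:
{"fn": "move_arm", "kwargs": {
  "moves": "0 0 -0.2 0 0 0 0;0 0 -0.5 0 0 0 0;0 0 -0.9 0 0 0 0;0 0 -1 0 0 0 0;0 0 -1 0 0 0 0"
}}

```text
time: 11.35
position: [0.4358, 0.2548, 0.126]
tool_rot: [0.127, 0.992, 0.001, 0.002]
ft_force: [-0.0, 0.4, -0.3]
grip_width: 0.0363
grip_force: 19.7
```

Call:
{"fn": "move_arm", "kwargs": {
  "moves": "0 0 -0.4 0 0 0.8 0;0 0 -0.8 0 0 0.8 0;0 0 -1 0 0 0.8 0;0 0 -1 0 0 0.8 0;0 0 -1 0 0 0.8 0;0 0 -1 0 0 0.8 0;0 0 -1 0 0 0.8 0;0 0 -1 0 0 0.8 0;0 0 -1 0 0 0.8 0;0 0 -1 0 0 0.8 0"
}}

```text
time: 12.35
position: [0.4339, 0.2541, 0.2226]
tool_rot: [0.686, 0.727, -0.002, -0.001]
ft_force: [0.3, -0.1, -0.1]
grip_width: 0.036
grip_force: 19.7
```

Call:
{"fn": "move_arm", "kwargs": {
  "moves": "-0.3 0 0 0 0 0 0;-0.7 0 0 0 0 0 0;-1 0 0 0 0 0 0;-1 0 0 0 0 0 0"
}}

```text
time: 12.75
position: [0.4402, 0.1519, 0.2233]
tool_rot: [0.687, 0.727, -0.001, -0.001]
ft_force: [0.5, 0.8, -1.1]
grip_width: 0.0362
grip_force: 19.7
```

Call:
{"fn": "move_arm", "kwargs": {
  "moves": "-0.3 0 0 0 0 0 0;-0.7 0.06 0 0 0 0 0;-1 0.12 0 0 0 0 0;-1 0.12 0 0 0 0 0"
}}

```text
time: 13.15
position: [0.4599, 0.0532, 0.2239]
tool_rot: [0.687, 0.726, -0.0, 0.0]
ft_force: [-0.9, 0.4, -0.1]
grip_width: 0.0362
grip_force: 19.7
```

Call:
{"fn": "move_arm", "kwargs": {
  "moves": "-0.3 0 0 0 0 0 0;-0.7 0 0 0 0 0 0;-1 0 0 0 0 0 0;-1.0 0 0 0 0 0 0;-1.0 0 0 0 0 0 0"
}}

```text
time: 13.65
position: [0.4639, -0.0435, 0.2239]
tool_rot: [0.686, 0.727, -0.0, -0.001]
ft_force: [0.4, 0.8, -0.2]
grip_width: 0.0364
grip_force: 19.7
```

Run:
```python
from rig import robot
from h import *
c=robot.camera("side");o=robot.get_obs()
print(o["time"],o["position"],o["ft_force"],o["grip_width"],o["grip_force"],go(o,(.467,-.057,.125),93.7))
a=cv2.resize(c["image"][120:320,270:450],None,fx=3,fy=3)
# smoker rim corners predicted
y=np.radians(3.7);R=np.array([[np.cos(y),-np.sin(y)],[np.sin(y),np.cos(y)]])
for s in((-.14,-.09),(.14,-.09),(.14,.09),(-.14,.09)):
    q=R@s+[.467,-.059];u=(proj(c,(*q,.115))-[270,120])*3;cv2.circle(a,tuple(int(v) for v in u),4,(0,255,0),1)
cv2.imwrite("pics/s4.png",a[:,:,::-1])
```

```text
13.7 [ 0.46370527 -0.04294052  0.22393229] [ 0.14137888 -0.03693719 -0.96062386] 0.0360970582373905 19.677709154266267 (array([-0.144,  0.026,  0.989]), array([-0.001, -0.001, -0.004]))
```

View pics/s4.png

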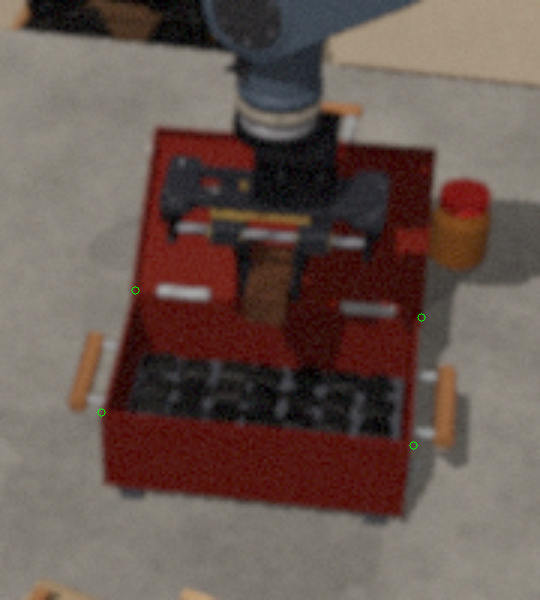

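The block hangs held at crop (268,285) above the mouth. The predicted rim corners (green) match the real ones to a few mm. Descend, then feel for the charcoal.

Call:
{"fn": "move_arm", "kwargs": {
  "moves": "-0.14 0.02 0.3 0 0 0 0;-0.14 0.02 0.6 0 0 0 0;-0.14 0.02 0.9 0 0 0 0;-0.14 0.02 1 0 0 0 0;-0.14 0.02 1 0 0 0 0"
}}

```text
time: 14.2
position: [0.466, -0.0565, 0.1234]
tool_rot: [0.685, 0.728, -0.001, -0.002]
ft_force: [0.1, -0.1, 0.8]
grip_width: 0.0362
grip_force: 19.7
```

Call:
{"fn": "move_arm", "kwargs": {
  "moves": "0 0 0.1 0 0 0 0;0 0 0.2 0 0 0 0;0 0 0.22 0 0 0 0;0 0 0.22 0 0 0 0"
}}

```text
time: 14.6
position: [0.4671, -0.0581, 0.1025]
tool_rot: [0.686, 0.727, -0.0, -0.0]
ft_force: [-0.3, 0.8, -0.4]
grip_width: 0.0362
grip_force: 19.7
```

Call:
{"fn": "move_arm", "kwargs": {
  "moves": "0 0 0.02 0 0 0 0;0 0 0.04 0 0 0 0;0 0 0.06 0 0 0 0;0 0 0.08 0 0 0 0;0 0 0.08 0 0 0 0"
}}

```text
time: 15.1
position: [0.467, -0.0581, 0.0943]
tool_rot: [0.686, 0.727, -0.0, -0.0]
ft_force: [-0.1, -0.4, -0.5]
grip_width: 0.0362
grip_force: 19.7
```

No contact yet; continue in small steps.

Call:
{"fn": "move_arm", "kwargs": {
  "moves": "0 0 0.02 0 0 0 0;0 0 0.04 0 0 0 0;0 0 0.06 0 0 0 0;0 0 0.06 0 0 0 0"
}}

```text
time: 15.5
position: [0.467, -0.0581, 0.0883]
tool_rot: [0.686, 0.727, -0.0, -0.0]
ft_force: [0.4, 0.5, -0.1]
grip_width: 0.0359
grip_force: 19.7
```

Call:
{"fn": "move_arm", "kwargs": {
  "moves": "0 0 0.02 0 0 0 0;0 0 0.04 0 0 0 0;0 0 0.06 0 0 0 0;0 0 0.06 0 0 0 0"
}}

```text
time: 15.9
position: [0.4669, -0.0581, 0.0823]
tool_rot: [0.686, 0.727, -0.0, -0.0]
ft_force: [-0.2, -0.0, -0.8]
grip_width: 0.0358
grip_force: 19.7
```

Call:
{"fn": "move_arm", "kwargs": {
  "moves": "0 0 0.02 0 0 0 0;0 0 0.04 0 0 0 0;0 0 0.06 0 0 0 0;0 0 0.06 0 0 0 0"
}}

```text
time: 16.3
position: [0.467, -0.0581, 0.0763]
tool_rot: [0.686, 0.727, -0.0, -0.0]
ft_force: [0.5, -0.2, -0.3]
grip_width: 0.0361
grip_force: 19.7
```

Call:
{"fn": "move_arm", "kwargs": {
  "moves": "0 0 0.02 0 0 0 0;0 0 0.04 0 0 0 0;0 0 0.06 0 0 0 0;0 0 0.06 0 0 0 0"
}}

```text
time: 16.7
position: [0.4672, -0.0582, 0.071]
tool_rot: [0.686, 0.727, 0.0, 0.0]
ft_force: [-0.6, 0.2, 5.6]
grip_width: 0.0362
grip_force: 19.7
```

Contact at about 6 N. Hold it there, then release.

Call:
{"fn": "move_arm", "kwargs": {
  "moves": "0 0 0 0 0 0 0;0 0 0 0 0 0 0;0 0 0 0 0 0 0"
}}

```text
time: 17.0
position: [0.4672, -0.0582, 0.071]
tool_rot: [0.686, 0.727, 0.0, 0.0]
ft_force: [-0.4, -0.6, 4.8]
grip_width: 0.0364
grip_force: 19.7
```

Call:
{"fn": "move_arm", "kwargs": {
  "moves": "0 0 0 0 0 0 0.3;0 0 0 0 0 0 0.5;0 0 0 0 0 0 0.6;0 0 0 0 0 0 0.6;0 0 0 0 0 0 0.6"
}}

```text
time: 17.5
position: [0.4671, -0.0582, 0.0704]
tool_rot: [0.686, 0.727, -0.0, -0.0]
ft_force: [0.3, -0.1, 0.2]
grip_width: 0.0508
grip_force: 0.0
```

Call:
{"fn": "move_arm", "kwargs": {
  "moves": "0 0 -0.2 0 0 0 0.6;0 0 -0.6 0 0 0 0.6;0 0 -1 0 0 0 0.6;0 0 -1 0 0 0 0.6"
}}

```text
time: 17.9
position: [0.4703, -0.0592, 0.1748]
tool_rot: [0.686, 0.728, 0.002, 0.005]
ft_force: [0.4, -0.2, -0.4]
grip_width: 0.052
grip_force: 0.0
```

Call:
{"fn": "move_arm", "kwargs": {
  "moves": "0 0 -0.4 0 0 0 0.6;0 0 -0.8 0 0 0 0.6;0 0 -1 0 0 0 0.6;0 0 -1 0 0 0 0.6"
}}

```text
time: 18.3
position: [0.4688, -0.0587, 0.2727]
tool_rot: [0.686, 0.727, 0.001, 0.003]
ft_force: [0.7, -0.1, 0.8]
grip_width: 0.0521
grip_force: 0.0
```

Run:
```python
from rig import robot
from h import *
c=robot.camera("side");o=robot.get_obs()
print(o["time"],o["q"].round(2),o["position"],o["grip_width"])
print(go(o,(.486,-.342,.33),3.7))
np.savez("side3.npz",**c)
y=np.radians(3.7);h=np.array([.467,-.059])+.09*np.array([np.sin(y),-np.cos(y)]);print("hinge",h)
a=cv2.resize(c["image"][120:320,270:450],None,fx=3,fy=3)
for s in(-.065,.065):
    q=h+s*np.array([np.cos(y),np.sin(y)])+.194*np.array([np.sin(y),-np.cos(y)])
    u=(proj(c,(*q,.219))-[270,120])*3;print(q,u);cv2.circle(a,tuple(int(v) for v in u),4,(0,255,0),1)
cv2.imwrite("pics/s5.png",a[:,:,::-1])
```

```text
18.35 [-0.36  0.27  1.76  0.    1.11 -0.42] [ 0.4674924  -0.05827468  0.27087755] 0.052648002792867736
(array([-2.844,  0.02 , -0.589]), array([ 0.001, -0.001,  0.996]))
hinge [ 0.47280791 -0.14881241]
[ 0.42046266 -0.34660264] [364.95614568 111.52406246]
[ 0.55019169 -0.33821344] [237.50054    101.43252417]
```

View pics/s5.png

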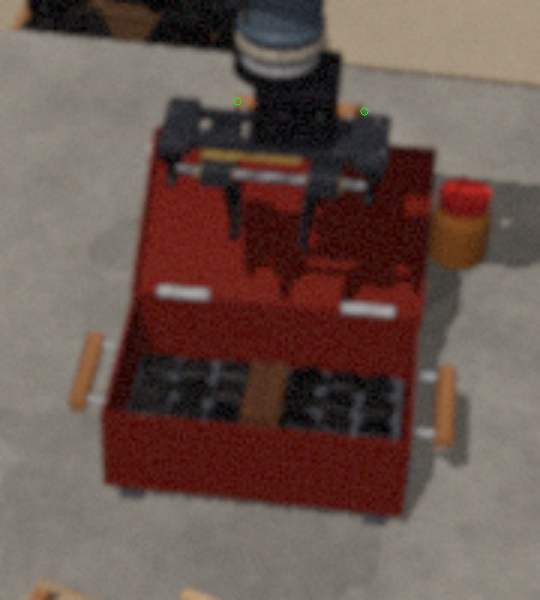

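The block rests on the charcoal at crop (265,392). The predicted lid-handle ends (green, (237,101) and (365,111)) fall on the wooden bar visible behind the hand. Go above the handle and turn 90°.

Call:
{"fn": "move_arm", "kwargs": {
  "moves": "-0.2 0 -0.4 0 0 0 0.29;-0.6 0 -0.6 0 0 0 0.29;-1 0 -0.6 0 0 0 0.29;-1 0 -0.6 0 0 0 0.29"
}}

```text
time: 18.75
position: [0.4734, -0.1622, 0.3289]
tool_rot: [0.688, 0.726, -0.001, 0.0]
ft_force: [-0.3, 0.9, -0.9]
grip_width: 0.0292
grip_force: 0.0
```

Call:
{"fn": "move_arm", "kwargs": {
  "moves": "-0.4 0 0 0 0 0 0.29;-0.8 0 0 0 0 0 0.29;-1 0 0 0 0 0 0.29;-1 0 0 0 0 0 0.29"
}}

```text
time: 19.15
position: [0.4784, -0.2593, 0.3282]
tool_rot: [0.687, 0.726, -0.0, -0.002]
ft_force: [-0.4, 0.8, -0.0]
grip_width: 0.0256
grip_force: 0.0
```

Call:
{"fn": "move_arm", "kwargs": {
  "moves": "-0.4 0 0 0 0 1 0.29;-0.7 0 0 0 0 1 0.29;-0.84 0.02 0 0 0 1 0.29;-0.84 0.02 0 0 0 1 0.29;-0.84 0.02 0 0 0 1 0.29;-0.84 0.02 0 0 0 1 0.29;-0.84 0.02 0 0 0 1 0.29;-0.84 0.02 0 0 0 1 0.29;-0.84 0.02 0 0 0 1 0.29;-0.84 0.02 0 0 0 1 0.29;-0.84 0.02 0 0 0 1 0.29;-0.84 0.02 0 0 0 1 0.29"
}}

```text
time: 20.35
position: [0.4856, -0.3391, 0.3294]
tool_rot: [1.0, 0.03, -0.001, -0.002]
ft_force: [0.2, -0.5, -0.5]
grip_width: 0.0248
grip_force: 0.0
```

Run:
```python
from rig import robot
from h import *
o=robot.get_obs()
print(o["time"],o["q"].round(2),o["position"],o["grip_width"])
print(go(o,(.486,-.343,.220),3.7))
```

```text
20.35 [-0.8   0.39  1.39  0.    1.36  0.71] [ 0.4855687  -0.33912565  0.3294214 ] 0.024787692231224796
(array([0.004, 0.042, 1.094]), array([-0.002,  0.001, -0.003]))
```

Call:
{"fn": "move_arm", "kwargs": {
  "moves": "0 0.03 0.4 0 0 0 0.29;0 0.03 0.7 0 0 0 0.29;0 0.03 0.85 0 0 0 0.29;0 0.03 0.85 0 0 0 0.29"
}}

```text
time: 20.75
position: [0.4844, -0.3417, 0.2422]
tool_rot: [1.0, 0.03, -0.003, -0.003]
ft_force: [0.2, 0.2, 0.1]
grip_width: 0.0251
grip_force: 0.0
```

Call:
{"fn": "move_arm", "kwargs": {
  "moves": "0 0 0.05 0 0 0 0.29;0 0 0.1 0 0 0 0.29;0 0 0.15 0 0 0 0.29;0 0 0.15 0 0 0 0.29"
}}

```text
time: 21.15
position: [0.4858, -0.3443, 0.2304]
tool_rot: [1.0, 0.029, -0.0, -0.0]
ft_force: [0.1, 0.2, -0.3]
grip_width: 0.0253
grip_force: 0.0
```

Call:
{"fn": "move_arm", "kwargs": {
  "moves": "0 -0.02 0.05 0 0 0 0.29;0 -0.02 0.1 0 0 0 0.29;0 -0.02 0.11 0 0 0 0.29;0 -0.02 0.11 0 0 0 0.29"
}}

```text
time: 21.55
position: [0.4856, -0.3424, 0.2192]
tool_rot: [1.0, 0.029, -0.0, -0.0]
ft_force: [0.2, -0.2, -0.3]
grip_width: 0.0255
grip_force: 0.0
```

Call:
{"fn": "move_arm", "kwargs": {
  "moves": "0 0 0 0 0 0 0;0 0 0 0 0 0 0;0 0 0 0 0 0 0;0 0 0 0 0 0 0;0 0 0 0 0 0 0",
  "squeeze": 25
}}

```text
time: 22.05
position: [0.4858, -0.3421, 0.2197]
tool_rot: [1.0, 0.029, 0.0, -0.0]
ft_force: [-0.2, 3.7, 1.1]
grip_width: 0.0129
grip_force: 25.0
```

The width of 12.9 mm against a 14 mm bar suggests the grip is near the tips. Open, go 6 mm deeper and regrip.

Call:
{"fn": "move_arm", "kwargs": {
  "moves": "0 0 0 0 0 0 0.29;0 0 0 0 0 0 0.29;0 0 0 0 0 0 0.29;0 0 0.03 0 0 0 0.29;0 0 0.06 0 0 0 0.29;0 0 0.06 0 0 0 0.29;0 0 0.06 0 0 0 0;0 0 0.06 0 0 0 0;0 0 0.06 0 0 0 0;0 0 0.06 0 0 0 0",
  "squeeze": 25
}}

```text
time: 23.05
position: [0.4858, -0.342, 0.2135]
tool_rot: [1.0, 0.029, -0.0, -0.0]
ft_force: [-0.5, 2.1, -0.1]
grip_width: 0.0134
grip_force: 25.0
```

Call:
{"fn": "move_arm", "kwargs": {
  "moves": "0 -0.06 -0.11 0 0 0 0;0 -0.13 -0.21 0 0 0 0;0 -0.2 -0.31 0 0 0 0;0 -0.27 -0.4 0 0 0 0;0 -0.27 -0.4 0 0 0 0"
}}

```text
time: 23.55
position: [0.4839, -0.3144, 0.2552]
tool_rot: [1.0, 0.03, 0.0, 0.0]
ft_force: [-0.4, 0.5, -2.9]
grip_width: 0.0132
grip_force: 25.0
```

Call:
{"fn": "move_arm", "kwargs": {
  "moves": "0 -0.15 -0.16 0 0 0 0;0 -0.32 -0.3 0 0 0 0;0 -0.5 -0.43 0 0 0 0;0 -0.69 -0.54 0 0 0 0;0 -0.89 -0.63 0 0 0 0;0 -0.89 -0.63 0 0 0 0"
}}

```text
time: 24.15
position: [0.4781, -0.2254, 0.3205]
tool_rot: [1.0, 0.031, 0.0, 0.002]
ft_force: [-4.7, -3.9, 5.6]
grip_width: 0.0133
grip_force: 25.0
```

Run:
```python
from rig import robot
from h import *
c=robot.camera("side");o=robot.get_obs()
print(o["time"],o["position"],o["ft_force"],o["grip_width"])
a=cv2.resize(c["image"][80:290,260:470],None,fx=2.6,fy=2.6)
cv2.imwrite("pics/s6.png",a[:,:,::-1])
```

```text
24.2 [ 0.47820624 -0.22631897  0.32007107] [-5.0545572  -4.72877968  5.63166648] 0.013207240167464197
```

View pics/s6.png

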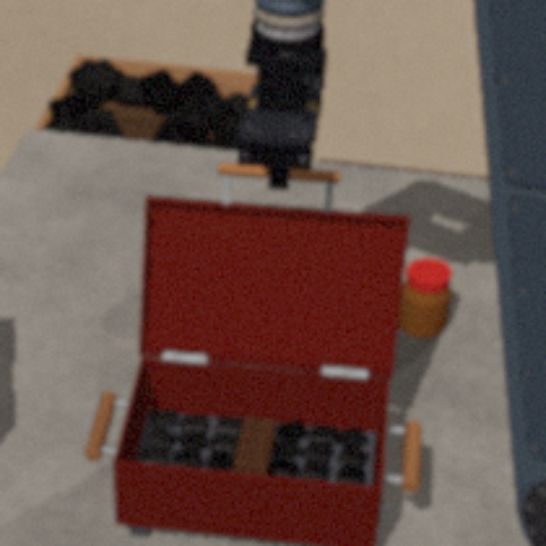

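The lid follows, with the handle in the fingers at crop (278,175). Continue to about 1.45 rad.

Call:
{"fn": "move_arm", "kwargs": {
  "moves": "-0.01 -0.1 -0.06 0 0 0 0;-0.01 -0.21 -0.09 0 0 0 0;-0.01 -0.32 -0.12 0 0 0 0;-0.02 -0.43 -0.14 0 0 0 0;-0.02 -0.54 -0.15 0 0 0 0;-0.02 -0.64 -0.16 0 0 0 0;-0.02 -0.75 -0.16 0 0 0 0;-0.02 -0.86 -0.16 0 0 0 0;-0.02 -0.95 -0.15 0 0 0 0;-0.02 -0.95 -0.15 0 0 0 0;-0.02 -0.95 -0.15 0 0 0 0"
}}

```text
time: 25.3
position: [0.4718, -0.1299, 0.3325]
tool_rot: [1.0, 0.03, 0.001, -0.001]
ft_force: [-0.0, 0.7, 8.3]
grip_width: 0.013
grip_force: 25.0
```

The lid is at about 1.45 rad, where it stays put. Release, rise, and go round behind the bar with closed fingers.

Call:
{"fn": "move_arm", "kwargs": {
  "moves": "0 0 0 0 0 0 0.3;0 0 0 0 0 0 0.3;0 0 0 0 0 0 0.3;0 0 -0.15 0 0 0 0.3;0 0 -0.3 0 0 0 0.3;0 0 -0.45 0 0 0 0.3;0 0 -0.5 0 0 0 0.3;0 0 -0.5 0 0 0 0.3"
}}

```text
time: 26.1
position: [0.4716, -0.1319, 0.3817]
tool_rot: [1.0, 0.029, 0.0, -0.0]
ft_force: [-0.1, 0.2, -0.6]
grip_width: 0.0263
grip_force: 0.0
```

Call:
{"fn": "move_arm", "kwargs": {
  "moves": "0 0.3 0 0 0 0 0;0 0.6 0 0 0 0 0;0 0.65 0 0 0 0 0;0 0.65 0 0 0 0 0;0 0.65 0 0 0 0 0"
}}

```text
time: 26.6
position: [0.4748, -0.196, 0.3807]
tool_rot: [1.0, 0.029, -0.001, -0.001]
ft_force: [0.1, 0.2, 0.2]
grip_width: 0.0012
grip_force: 0.0
```

Run:
```python
from rig import robot
from h import *
c=robot.camera("side");o=robot.get_obs()
print(o["time"],o["position"],o["ft_force"],o["grip_width"],go(o,(.477,-.19,.313),3.7))
a=cv2.resize(c["image"][80:290,260:470],None,fx=2.6,fy=2.6)
u=(proj(c,(.4715,-.129,.334))-[260,80])*2.6;print(u)
cv2.imwrite("pics/s7.png",a[:,:,::-1])
```

```text
26.65 [ 0.47486326 -0.19579977  0.38100541] [-0.33062361 -0.28358367 -0.42848874] 0.0007787698525290741 (array([ 0.025, -0.056,  0.68 ]), array([-0.001,  0.001, -0.004]))
[272.66464359 211.65979392]
```

View pics/s7.png

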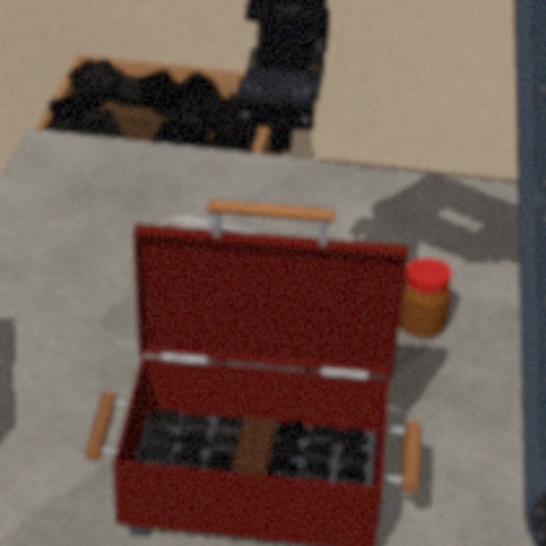

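The lid stands by itself, with the bar at crop (271,211) as predicted. Lower behind it and push.

Call:
{"fn": "move_arm", "kwargs": {
  "moves": "0 0 0.3 0 0 0 0;0 0 0.6 0 0 0 0;0 0 0.66 0 0 0 0;0 0 0.66 0 0 0 0"
}}

```text
time: 27.05
position: [0.4748, -0.1958, 0.3149]
tool_rot: [1.0, 0.03, -0.001, -0.001]
ft_force: [-0.6, 0.6, 1.1]
grip_width: 0.0006
grip_force: 0.0
```

Call:
{"fn": "move_arm", "kwargs": {
  "moves": "0 -0.2 0 0 0 0 0;0 -0.35 0 0 0 0 0;0 -0.45 0 0 0 0 0;0 -0.55 0 0 0 0 0;0 -0.65 0 0 0 0 0;0 -0.7 0 0 0 0 0"
}}

```text
time: 27.65
position: [0.4711, -0.1261, 0.3158]
tool_rot: [1.0, 0.03, 0.0, 0.0]
ft_force: [0.3, -0.6, -0.3]
grip_width: 0.0003
grip_force: 0.0
```

```bash
cat > bar.py <<'E'
from rig import robot
from h import *
c=robot.camera("side");o=robot.get_obs();print(o["time"],o["position"],o["ft_force"].round(2))
hsv=cv2.cvtColor(c["image"],cv2.COLOR_RGB2HSV);m=cv2.inRange(hsv,np.array((8,130,80)),np.array((20,255,255)))
y=np.radians(3.7);Y=np.array([-np.sin(y),np.cos(y)]);h=np.array([.4728,-.1488])
def bar(t):
    s=.22*np.cos(t)-.007*np.sin(t);z=.22*np.sin(t)+.007*np.cos(t);return np.r_[h+s*Y,.115+z]
# score each lid angle by how many pixels along the projected bar are wood-coloured
X=np.r_[np.cos(y),np.sin(y),0];r=[]
for t in np.arange(0,2.7,.02):
    n=[m[int(round(v)),int(round(u))]>0 for u,v in (proj(c,bar(t)+k*X) for k in np.linspace(-.06,.06,25))];r.append((sum(n),round(t,2)))
print(sorted(r)[-6:])
E
python3 bar.py
```

```text
27.7 [ 0.47097871 -0.12566062  0.31568974] [-0.02  0.61  0.06]
[(np.int64(1), np.float64(0.22)), (np.int64(1), np.float64(0.52)), (np.int64(4), np.float64(0.2)), (np.int64(5), np.float64(1.38)), (np.int64(9), np.float64(1.34)), (np.int64(10), np.float64(1.36))]
```

Call:
{"fn": "move_arm", "kwargs": {
  "moves": "0 -0.07 0 0 0 0 0;0 -0.14 0 0 0 0 0;0 -0.21 0 0 0 0 0;0 -0.28 0 0 0 0 0;0 -0.35 0 0 0 0 0;0 -0.42 0 0 0 0 0;0 -0.42 0 0 0 0 0;0 -0.42 0 0 0 0 0"
}}

```text
time: 28.5
position: [0.4688, -0.085, 0.3156]
tool_rot: [1.0, 0.029, 0.0, 0.0]
ft_force: [-0.5, -0.3, -0.6]
grip_width: 0.0007
grip_force: 0.0
```

```bash
python3 bar.py
```

```text
28.55 [ 0.46884086 -0.08519096  0.3156173 ] [ 0.54 -0.26 -0.41]
[(np.int64(1), np.float64(0.62)), (np.int64(2), np.float64(0.44)), (np.int64(21), np.float64(0.42)), (np.int64(25), np.float64(0.36)), (np.int64(25), np.float64(0.38)), (np.int64(25), np.float64(0.4))]
```

The lid is falling by itself, at about 0.39 rad and already away from the fingers. Retreat upwards and let it land.

Call:
{"fn": "move_arm", "kwargs": {
  "moves": "0 0 -0.2 0 0 0 0;0 0.2 -0.5 0 0 0 0;0 0.5 -0.6 0 0 0 0;0 0.9 -0.6 0 0 0 0;0 1 -0.6 0 0 0 0;0 1 -0.6 0 0 0 0;0 1 -0.6 0 0 0 0;0 1 -0.6 0 0 0 0;0 1 -0.6 0 0 0 0;0 1 -0.6 0 0 0 0"
}}

```text
time: 29.55
position: [0.4746, -0.184, 0.3756]
tool_rot: [1.0, 0.03, -0.0, -0.0]
ft_force: [-0.4, 0.1, -0.3]
grip_width: 0.0004
grip_force: 0.0
```

```bash
python3 bar.py
python3 - <<'E'
from rig import robot
import cv2
cv2.imwrite("pics/fin.png",robot.camera("side")["image"][:,:,::-1])
E
```

```text
29.6 [ 0.47457542 -0.18421135  0.37562184] [ 0.38 -0.93 -0.4 ]
[(np.int64(0), np.float64(2.66)), (np.int64(0), np.float64(2.68)), (np.int64(7), np.float64(0.06)), (np.int64(21), np.float64(0.04)), (np.int64(25), np.float64(0.0)), (np.int64(25), np.float64(0.02))]
```

View pics/fin.png

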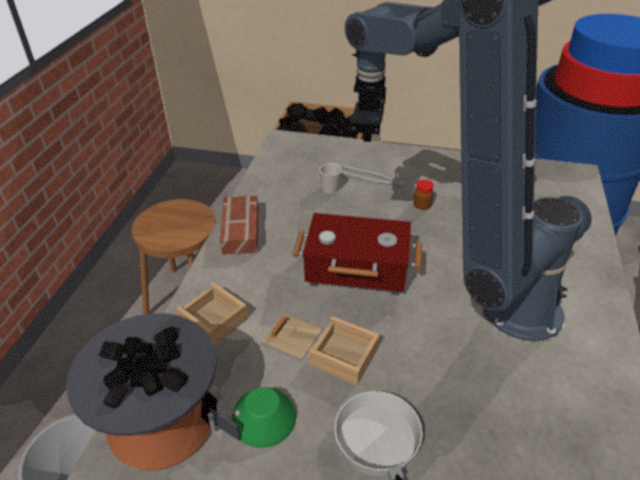

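The smoker lid is shut (handle at px (353,271)), the box lid lies flat at (292,336), the other things are where they were, and the hand is clear. Hand in.

```bash
python3 -c "
from rig import robot
print(robot.hand_in())"
```

```text
the job is handed in; nothing more can be done
None
```

The job is handed in, with no verdict shown: the box lid lies flat on the ledge, the wood block was set on the charcoal while still held, the smoker lid fell shut by itself, and the other things look unmoved.

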